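# Key the pitcher rinser's star onto its pin and press it home

### The job

The round star grate of the pitcher rinser was put back askew after cleaning and is riding up on the rinser's locating pin. Turn the star in place with a fingertip until the notch in its rim drops over the pin, and only then press it down until it sits fully home, level and flush with the rinser's rim. Do not pick the star up, and leave the cup, jug, tamper, brush, knock tin lid and the things in the drying rack as they are.

Things in the scene. Friction and masses are not known exactly. Their poses are not given: they have to be found in the camera images.
- rinser: Counter-top pitcher rinser, fixed: a round open steel pan, 176 mm outside diameter, 42 mm high, well 148 mm across. Origin: centre of its underside, on the board; z up; x points at the locating pin. A dark shoulder 26 mm above the origin, 56 to 74 mm from the axis, is the seat of the star's rim. A brass spray nozzle, 14 mm thick, stands in the centre up to 40 mm.
- pin (a point): Centre of the top of the upright brass locating pin, 8 mm thick, in the well 62 mm from the rinser's axis and 35 mm above its underside. Its brass lug shows between star and wall, and a red mark on the rinser's rim lies in line with it.
- seal_ring (a joint): Stiff black rubber ring, 48 mm across, round the nozzle under the star, its top 31 mm above the rinser's origin. It carries the star's weight; about 11 N of push slides it down, and it stays where it is pushed. Value: how far it has gone down (m): about 0 at first, 0.005 with the star home.
- star: Loose round steel grate in the rinser, about 0.28 kg: plate 128 mm across, 4 mm thick, centre hole 17 mm over the nozzle. Origin: centre of its underside; z up; x points at the notch. While off the notch its rim rides on the pin and it lies tilted about 0.05 rad; turned right it drops level onto the rubber ring (origin about 31 mm above the rinser's); home its origin is 26 mm above it.
- notch (a point): The one notch in the star's rim, 12 mm wide, open outwards, from 53 mm to the edge at 64 mm from the star's axis, halfway between two ribs. The point lies in it 62 mm from the axis, at the height of the star's underside: over the pin when the star is turned right.
- hub (a point): Centre of the top of the star's raised hub, 42 mm across, 16 mm above the star's origin: the place to press. The nozzle stays 2 mm or more below it. Flush with the rinser's rim when home.
- rib (a point): Middle of the top of one of the star's four straight raised ribs, 41 mm from its axis. Ribs: 5 mm thick, from the hub out to 61 mm, top 12 mm above the plate (16 mm above the origin), at 45, 135, 225 and 315 degrees from the notch (this one at 45). Pushed sideways at a rib, the star turns easily about the nozzle (1 to 3 N).
- basket_a: Steel filter basket, 69 mm across, 27 mm deep, on edge in the drying rack; origin at its centre. Leave alone.
- basket_b: A second basket like it, next to it. Leave alone.
- backflush_disc: Steel backflush disc, 58 mm across, 5 mm thick, on edge in the drying rack; origin at its centre. The wooden rack is 176 mm long, 90 mm high. Leave alone.
- cup: White porcelain espresso cup, 66 mm across, 58 mm high, with a handle; origin under its centre. Leave alone.
- jug: Steel milk jug, 80 mm across, 92 mm high, handle out to 73 mm from its axis; origin under its centre. Leave alone.
- tamper: Tamper with steel foot 58 mm across and dark wooden handle, 85 mm high; origin under its centre. Leave alone.
- brush: Black-handled cleaning brush, 190 mm long, lying on the board; origin under its middle. Leave alone.
- tin_lid (a joint): Hinged lid of the olive green enamel knock tin (150 x 150 x 110 mm, wooden knob on the lid up to 160 mm): 0 shut, grows as it opens. Leave shut.
Things that resemble listed ones, but are neither listed nor needed, are in the scene too. There is more than one size of the star; the job needs the middle-sized.

How it is judged:
On the way, in this order (a step that is already met when the one before it is completed fails the run):
1. the notch has dropped over the pin, the star not yet pressed home (horizontal distance between notch and pin below 0.006 m and z of notch in the frame of rinser below 0.0335 m), for 0.05 s.
2. the star is pressed fully home (z of star in the frame of rinser below 0.0275 m and angle between star's own z axis and vertical below 0.02 rad and horizontal distance between notch and pin below 0.006 m), for 0.2 s.
At the end, for the whole second after the job is handed in: the star's origin is less than 27.5 mm above the rinser's (26 mm = home), the star is level within 0.02 rad, its notch within 6 mm of the pin, and it is at rest (all of step 2 and linear speed of star below 0.02 m/s); the robot touches nothing.
It fails at once if the star is lifted more than 6 mm clear of the pin, or carried off its nozzle (z of star in the frame of rinser above 0.041 m or horizontal distance between star and rinser above 0.012 m).
It fails at once if a basket or the backflush disc in the drying rack is shifted by more than 20 mm (distance of any of basket_a, basket_b, backflush_disc from where it was at the start of the episode above 0.02 m).
It fails at once if the cup, jug, tamper or brush is shifted by more than 20 mm (distance of any of cup, jug, tamper, brush from where it was at the start of the episode above 0.02 m).
It fails at once if the lid of the knock tin is opened (value of joint tin_lid above 0.12 rad).
It also fails if it takes over 54 s, if anything falls off the work surface, if the arm or the gripper's body presses on something with over 40 N, if the wrist force passes 120 N, or if a joint passes its speed limit or range.

### The arm

A 7-joint arm with a two-finger parallel gripper is mounted at the origin on the work surface. World frame = base frame: x ahead of the robot, y to its left, z up, the work surface at z = 0. Lengths are in m, angles in rad, forces in N, time in s.
With the tool pointing down it reaches from about 0.4 to 0.85 m from the base axis. Payload 10.4 kg.
Tool frame: the origin (TCP) lies midway between the tips of the shut fingers; the grasp point (between the pads) lies 19 mm behind it (arm.hold_point_z is the distance from the TCP to the grasp point, in m); z points along the fingers, y is the line along which they close (so a half turn about z gives the same grasp; the last joint's range is limited). The gripper opens to 87 mm and grips with 3 to 60 N. Pads are 19 mm wide; open, the fingers measure 117 mm over their backs; the gripper's body (75 mm by 190 mm) begins 51 mm behind the grasp point.
Start: joints at [-1.299, 0.332, -0.065, 1.46, 0.022, 1.35, -0.088], TCP at [0.182, 0.598, 0.193] pointing down, gripper open.
Joint ranges: [-2.6, 2.6], [-0.5, 2.12], [-1.47, 1.34], [0.16, 2.42], [-1.27, 4.41], [0.06, 2.06], [-2.6, 2.6]. Speed limits (rad/s): [2.22, 2.22, 2.79, 2.79, 3.14, 3.14, 3.14].

### API

Orientations are given as [roll, pitch, yaw] about the fixed x, y, z axes, in that order (R = Rz(yaw) Ry(pitch) Rx(roll)).
In Python, from workcell import arm, effector, readout, eyes, job gives the robot as it stands. Calls block until the motion is done:
- arm.move_ptp(position, orientation): joint-space move of the TCP to a pose.
- arm.move_straight(position, max_speed=0.15, frame=None, stop_force=None): straight line of the TCP; frame=None keeps the orientation; max_speed is the mean speed in m/s. With stop_force (N) it stops when the force on the tool has changed by that much, and returns True; else False.
- arm.goto_joints(angles): joint-space move.
- effector.open_jaws() and effector.clamp(grasp_force=None): open the fingers fully, or close them until they stop; grasp_force is the grip in N (None keeps the last).
- arm.wait(seconds).
- arm.solve_ik(position, orientation): joint angles nearest the present ones, or None.
- readout.get_obs(): the state.
- eyes.get_image(name): name is "scene" or "top" or "wrist"; returns a dict with "color" (384x512x3 uint8, blue, green, red), "range_z" (384x512 float32, m along the optical axis (not along the pixel's ray), 0 where there is no reading), "intrinsics" (3x3 intrinsics, pixels), "dist_coeffs" ([k1, k2, p1, p2, k3] as OpenCV has them; the pictures are not rectified), "cam_to_world" (4x4, takes a point from camera to world coordinates). Camera axes: x right, y up, looking along -z (the intrinsics and any distortion apply to the point x, -y, -z); pixel columns grow to the right and rows downward; lengths in m; the calibration is good to about 2 mm. A picture is of the moment at which its call begins.
A pose or a line that the arm cannot do raises arm.Unreachable and nothing moves.
- job.hand_in(): hands the job in, once; it reports no verdict.
Trained networks look in the newest picture that a camera, given by its name, has taken for a name from the list of things; names that differ only in an ending like _2 or _b are one class to them, and where a whole thing is asked for, a point or a joint stands for the part that bears it (a point fixed in the world has none). Each returns a list of dicts, best first, with "conf" (0 to 1); they miss things now and then, are a little off and sometimes report something else, mostly with a low value. They report only what shows in the picture. A call takes as long as a camera call. They do not tell look-alikes from the thing itself.
- eyes.search_frame(camera, name): "bbox" ([left, top, right, bottom] in pixels, round what is visible of it).
The state is a dict: "clock": time; "qpos": joint angles; "joint_velocities": joint speeds; "tau": joint torques, N m; "tcp_pos": TCP position; "ee_rot": TCP orientation; "ft_force": force on the tool from outside, world axes, zero at the start; "torque": the same for the moment, N m; "finger_gap": finger opening in m.
Only numpy, scipy, OpenCV 4.12 (cv2) and the standard library are available. Lean on these libraries where they do the work, as an engineer would, in place of code of your own. Each camera call takes 0.05 s, during which the arm holds its last target. There are 200 camera calls.

## Working session

There is one attempt and no reset: what is moved stays moved. The work goes in short steps, each a Python script; the robot and the scene stay as the last script left them, time stands still between calls to the robot, and variables do not carry over. Pictures are saved under pics/ and viewed, on a budget of 10 in all, crops included, one or two more only if the job needs it, and the job is handed in when it is done.

```bash
mkdir -p pics; ls; cat > h.py <<'E'
import numpy as np, cv2
from workcell import arm, effector, readout, eyes, job
def world(im,u,v,d=None,plane=None):
    """pixel -> world by depth or by world plane z"""
    p=cv2.undistortPoints(np.array([[[u,v]]],float),im["intrinsics"],np.array(im["dist_coeffs"],float))[0,0]
    T=np.array(im["cam_to_world"]); r=T[:3,:3]@np.array([p[0],-p[1],-1.]); o=T[:3,3]
    if plane is not None: return o+r*(plane-o[2])/r[2]
    if d is None:
        w=im["range_z"][int(v)-1:int(v)+2,int(u)-1:int(u)+2]; d=np.median(w[w>0]) if (w>0).any() else np.nan
    return o+r*d
E
python3 - <<'E'
from h import *
ims=[]
for c in("top","scene"):
    im=eyes.get_image(c); ims.append(im["color"])
    for n in("rinser","star","notch","pin","hub","rib","cup","jug","tamper","brush","basket_a","tin_lid"):
        for r in eyes.search_frame(c,n)[:4]:
            b=np.array(r["bbox"]); print(c,n,round(r["conf"],2),b.round(),world(im,(b[0]+b[2])/2,(b[1]+b[3])/2).round(3))
cv2.imwrite("pics/top.png",cv2.resize(ims[0],(768,576))); cv2.imwrite("pics/scene.png",cv2.resize(ims[1],(768,576)))
print(readout.get_obs())
E
```

```text
pics
top rinser 0.79 [233. 171. 289. 232.] [ 0.551 -0.021  0.04 ]
top star 0.88 [238. 253. 268. 286.] [ 0.347 -0.001  0.002]
top star 0.72 [289. 237. 344. 300.] [ 0.352 -0.195 -0.   ]
top star 0.64 [239. 181. 283. 223.] [ 0.548 -0.019  0.04 ]
top notch 0.86 [237. 182. 284. 225.] [ 0.543 -0.018  0.046]
top notch 0.79 [237. 254. 268. 284.] [ 0.348 -0.001  0.002]
top notch 0.76 [288. 240. 347. 296.] [ 0.353 -0.198  0.001]
top pin 0.6 [233. 171. 290. 232.] [ 0.551 -0.021  0.04 ]
top pin 0.16 [237. 181. 285. 224.] [ 0.546 -0.021  0.04 ]
top hub 0.85 [236. 252. 268. 288.] [ 0.344  0.002 -0.   ]
top hub 0.8 [289. 239. 348. 300.] [ 0.35  -0.201 -0.002]
top hub 0.73 [240. 179. 283. 224.] [ 0.551 -0.021  0.04 ]
top rib 0.8 [288. 239. 344. 299.] [ 0.352 -0.193 -0.   ]
top rib 0.68 [234. 253. 271. 286.] [0.346 0.001 0.002]
top cup 0.95 [228. 119. 246. 142.] [0.775 0.057 0.005]
top jug 0.6 [345. 184. 370. 223.] [ 0.554 -0.322  0.002]
top jug 0.47 [ 88. 195. 100. 216.] [0.523 0.47  0.076]
top tamper 0.82 [151. 203. 172. 221.] [0.508 0.268 0.077]
top tamper 0.69 [101. 189. 116. 215.] [0.535 0.427 0
[... 1556 characters left out ...]
clock': 1.3, 'qpos': array([-1.29857522,  0.33220504, -0.06472341,  1.46009199,  0.02162026,
        1.34989864, -0.08851711]), 'joint_velocities': array([-3.22401077e-05, -6.02606001e-04,  7.06607082e-04, -1.01954186e-03,
       -3.12943139e-04, -2.12264708e-05,  5.18450040e-04]), 'tau': array([-3.31756519e-04, -6.23065639e+01,  2.40561075e-02, -3.90101445e+01,
       -6.12743525e-02,  3.20531591e-02,  2.85458032e-05]), 'tcp_pos': array([0.1815888 , 0.59806865, 0.19307627]), 'ee_rot': array([ 3.14150039e+00, -7.88450533e-06,  2.84678408e+00]), 'ft_force': array([ 0.06373951,  0.51740943, -0.27262315]), 'torque': array([0.02770718, 0.03171214, 0.03243736]), 'finger_gap': 0.08687782299225416}
```

View pics/top.png

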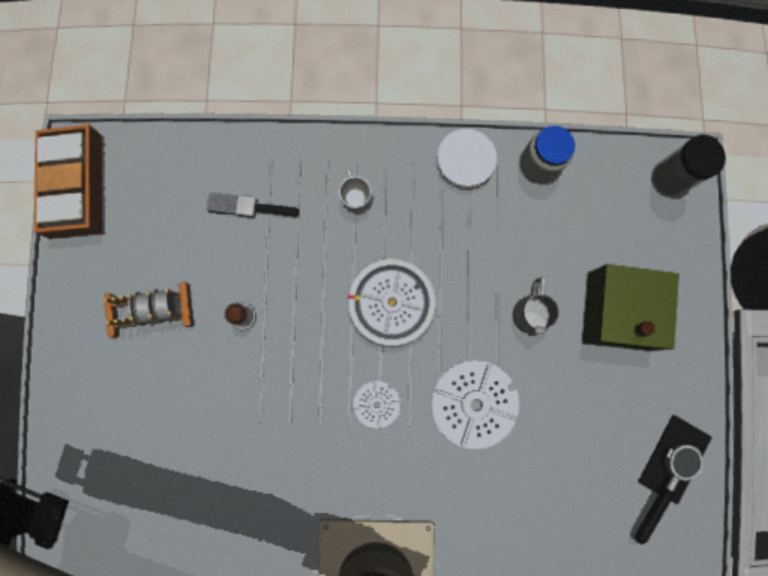

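View pics/scene.png

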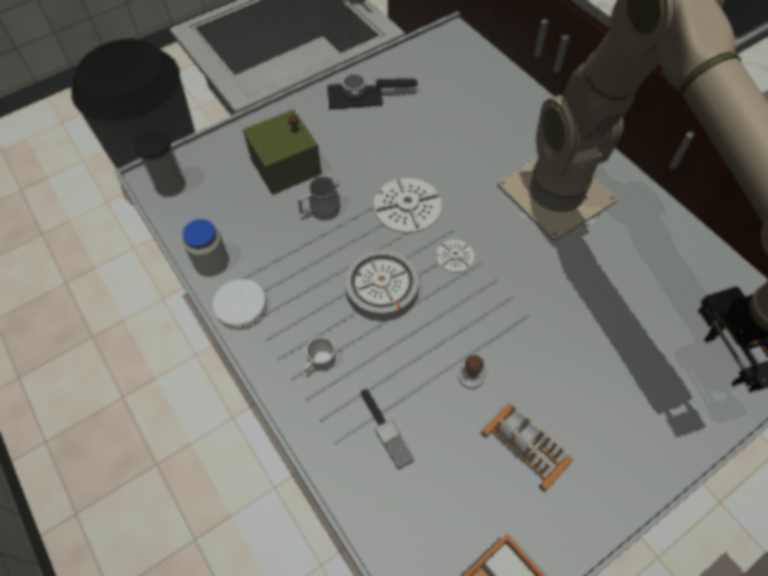

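Top view: the three stars are at (377,405) small, (476,404) large and (392,302) middle. The middle one sits in the rinser, so it is the one meant. The red mark and pin are at about (352,297), which is the +y side, and the notch is probably the dark spot near (417,286). Next I go above it with shut fingers and look from close by.

```bash
python3 - <<'E'
from h import *
effector.clamp(10)
arm.move_ptp([0.50,-0.02,0.30],[np.pi,0,np.pi/2])
o=readout.get_obs(); print(o["clock"],o["tcp_pos"],o["ee_rot"],o["qpos"].round(2),o["finger_gap"])
im=eyes.get_image("wrist"); T=np.array(im["cam_to_world"]); print(T.round(3)); 
np.savez("w1.npz",**im)
for n in("rinser","star","notch","pin","hub","rib"):
    for r in eyes.search_frame("wrist",n)[:4]:
        b=np.array(r["bbox"]); print(n,round(r["conf"],2),b.round(),world(im,(b[0]+b[2])/2,(b[1]+b[3])/2).round(3))
cv2.imwrite("pics/w1.png",cv2.resize(im["color"],(768,576)))
E
```

```text
5.3167 [ 0.50008197 -0.01886505  0.29978912] [-3.14120372e+00  2.56295208e-04  1.57285730e+00] [-0.76 -0.01  0.71  1.63  0.01  1.52 -0.05] 0.0004908747440046201
[[ 1.    -0.002 -0.001  0.5  ]
 [ 0.003  0.958  0.286  0.059]
 [ 0.    -0.286  0.958  0.491]
 [ 0.     0.     0.     1.   ]]
rinser 0.76 [233.  97. 359. 221.] [ 0.551 -0.017  0.04 ]
star 0.94 [114. 211. 218. 276.] [ 0.352 -0.159  0.005]
star 0.66 [126. 104. 185. 173.] [ 0.348  0.006 -0.001]
star 0.6 [251. 113. 343. 205.] [ 0.552 -0.017  0.04 ]
notch 0.9 [113. 210. 219. 276.] [ 0.353 -0.158  0.005]
notch 0.8 [120. 104. 185. 172.] [ 0.343  0.008 -0.   ]
notch 0.75 [252. 114. 343. 204.] [ 0.553 -0.017  0.04 ]
pin 0.58 [234.  96. 358. 222.] [ 0.551 -0.017  0.04 ]
pin 0.33 [249. 112. 344. 207.] [ 0.551 -0.018  0.04 ]
hub 0.83 [120. 107. 189. 172.] [ 0.346  0.005 -0.001]
hub 0.67 [114. 211. 221. 275.] [ 0.356 -0.158  0.005]
hub 0.61 [254. 115. 347. 204.] [ 0.557 -0.018  0.039]
rib 0.93 [252. 110. 345. 206.] [ 0.554 -0.016  0.04 ]
rib 0.7 [112. 211. 220. 278.] [ 0.352 -0.16   0.005]
rib 0.61 [122. 106. 186. 175.] [ 0.346  0.004 -0.001]
```

View pics/w1.png

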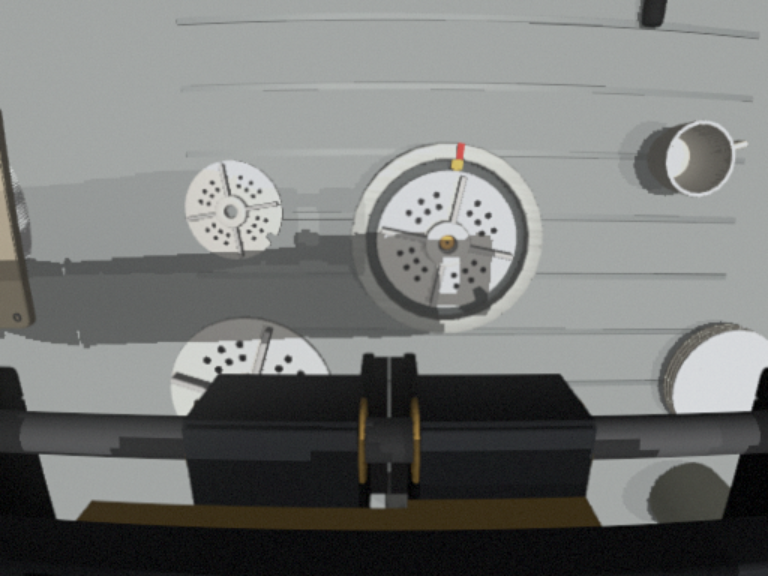

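The wrist view confirms the star in the rinser at (448,241). The red mark and brass pin lug are at (460,155), and the notch appears at about (480,296), in shadow. I'll make one enlarged top-down crop to confirm and measure the angles.

```bash
cat >> h.py <<'E'
def ortho(im,c,z,half=0.1,n=600):
    """top-down map of the plane z round c: column = +x, row = -y"""
    g=np.linspace(-half,half,n); X,Y=np.meshgrid(c[0]+g,c[1]-g)
    P=np.stack([X,Y,np.full_like(X,z),np.ones_like(X)],-1).reshape(-1,4)@np.linalg.inv(np.array(im["cam_to_world"])).T
    P=P[:,:3]*[1,-1,-1]
    q=cv2.projectPoints(P,np.zeros(3),np.zeros(3),im["intrinsics"],np.array(im["dist_coeffs"],float))[0].reshape(n,n,2).astype(np.float32)
    return cv2.remap(im["color"],q[...,0],q[...,1],cv2.INTER_CUBIC)
E
python3 - <<'E'
from h import *
im=dict(np.load("w1.npz"))
c=world(im,296,159)
o=ortho(im,[0.551,-0.018],0.042); 
cv2.imwrite("pics/o1.png",cv2.convertScaleAbs(o,alpha=1.3))
hsv=cv2.cvtColor(o,cv2.COLOR_BGR2HSV)
red=((hsv[...,0]<6)|(hsv[...,0]>174))&(hsv[...,1]>150)&(hsv[...,2]>60)
yx=np.argwhere(red); print("red",len(yx),yx.mean(0))
br=(hsv[...,0]>10)&(hsv[...,0]<28)&(hsv[...,1]>110); n,l,s,ce=cv2.connectedComponentsWithStats(br.astype(np.uint8)); print(s[1:][s[1:,4]>40],ce[1:][s[1:,4]>40])
# outer rim circle from gray: depth-based
r=im["range_z"]; print(world(im,296,130),world(im,240,160),world(im,355,160))
E
```

```text
red 403 [ 65.44168734 331.24317618]
[[309  85  31  29 711]
 [288 288  34  33 787]] [[324.35302391  98.6652602 ]
 [304.73951715 303.60355781]]
[0.54969158 0.02160164 0.03688746] [ 0.47446688 -0.0185569   0.04096317] [ 0.63139822 -0.01771387  0.04115603]
```

View pics/o1.png

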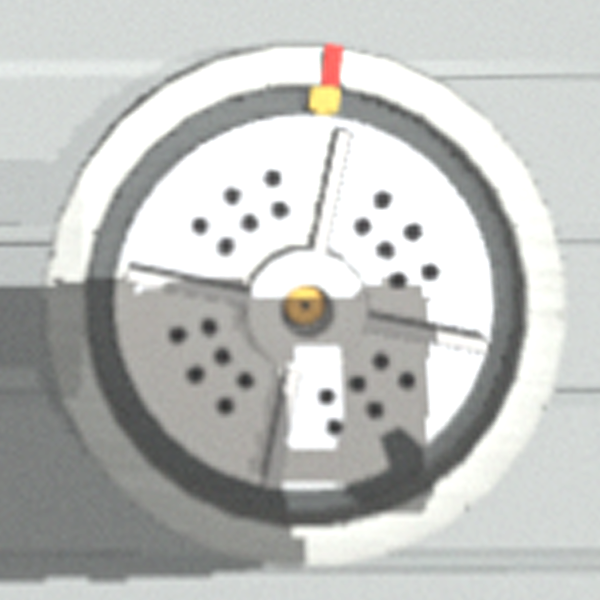

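The crop confirms the middle star, at 3 px/mm:

| Feature | Pixels | Angle |
|---|---|---|
| Rinser axis | (306,304), i.e. world (0.553, -0.0195) | – |
| Pin lug and red mark | (324,99) / (331,65) | 84.5° |
| Notch | (405,460) | about 302.5° |
| Ribs | – | 78, 168, 258 and 348° |

The star has to turn about +142° counter-clockwise. I'll push the 78° rib, stopping about 12° short to take a look.

```bash
cat >> h.py <<'E'
C=np.array([0.553,-0.0195]); R=0.044
def pt(th,z,r=R): a=np.radians(th); return [C[0]+r*np.cos(a),C[1]+r*np.sin(a),z]
def ori(th): return [np.pi,0,np.radians(th)]   # finger's closing line tangential
E
python3 - <<'E'
from h import *
for t in range(38,206,12):
    q=arm.solve_ik(pt(t,0.0425),ori(t)); print(t,None if q is None else np.round(q,2))
arm.move_ptp(pt(38,0.09),ori(38))
print("down",arm.move_straight(pt(38,0.0425),max_speed=0.06,frame=ori(38),stop_force=4),readout.get_obs()["tcp_pos"],readout.get_obs()["clock"])
E
```

```text
38 [-0.65  0.45  0.7   1.76 -0.33  1.05 -0.74]
50 [-0.66  0.43  0.69  1.78 -0.32  1.04 -0.55]
62 [-0.67  0.42  0.69  1.8  -0.3   1.03 -0.36]
74 [-0.69  0.4   0.69  1.82 -0.29  1.03 -0.17]
86 [-0.7   0.38  0.69  1.84 -0.28  1.02  0.03]
98 [-0.71  0.35  0.69  1.87 -0.26  1.01  0.23]
110 [-0.72  0.33  0.69  1.89 -0.25  1.    0.43]
122 [-0.72  0.31  0.7   1.91 -0.24  1.    0.64]
134 [-0.73  0.3   0.71  1.93 -0.23  0.99  0.86]
146 [-0.72  0.28  0.71  1.95 -0.22  0.99  1.07]
158 [-0.71  0.27  0.71  1.96 -0.21  0.99  1.29]
170 [-0.7   0.27  0.72  1.96 -0.21  0.98  1.51]
182 [-0.67  0.26  0.7   1.97 -0.2   0.98  1.74]
194 [-0.64  0.27  0.7   1.96 -0.2   0.98  1.96]
down False [0.58796071 0.00751112 0.04282098] 7.525
```

```bash
python3 - <<'E'
from h import *
for t in list(range(48,184,10))+[184]:
    s=arm.move_straight(pt(t,0.0425),max_speed=0.035,frame=ori(t),stop_force=10)
    o=readout.get_obs(); print(t,s,round(o["clock"],2),o["ft_force"].round(1))
    if s: break
arm.move_straight(pt(t-6,0.0425),max_speed=0.04,frame=ori(t-6))
arm.move_straight(pt(t-6,0.10),max_speed=0.15)
arm.move_ptp([C[0]+.03,C[1],0.26],ori(t-6))
im=eyes.get_image("wrist"); np.savez("w2.npz",**im)
o=ortho(im,C,0.042); cv2.imwrite("pics/o2.png",cv2.convertScaleAbs(o,alpha=1.2)); print(readout.get_obs()["clock"])
E
```

```text
48 False 7.89 [ 0.1 -0.7 -0.6]
58 False 8.26 [ 0.   0.1 -0.1]
68 False 8.62 [-0.6  0.2 -0.7]
78 False 8.99 [ 0.3  0.4 -0.3]
88 False 9.36 [-0.7  0.7  0.1]
98 False 9.72 [-0.2  0.2  0.6]
108 False 10.09 [-0.7 -0.3  1.3]
118 False 10.46 [0.4 0.1 0.4]
128 False 10.82 [ 0.2 -0.1  0.5]
138 False 11.19 [ 0.4  0.1 -0. ]
148 False 11.56 [0.9 0.  0.1]
158 False 11.93 [ 0.7 -0.6  0.4]
168 False 12.29 [ 0.3 -0.5 -0.4]
178 False 12.66 [ 0.2 -0.8  0.2]
184 False 12.94 [-0.4 -1.   0.1]
14.5333
```

View pics/o2.png

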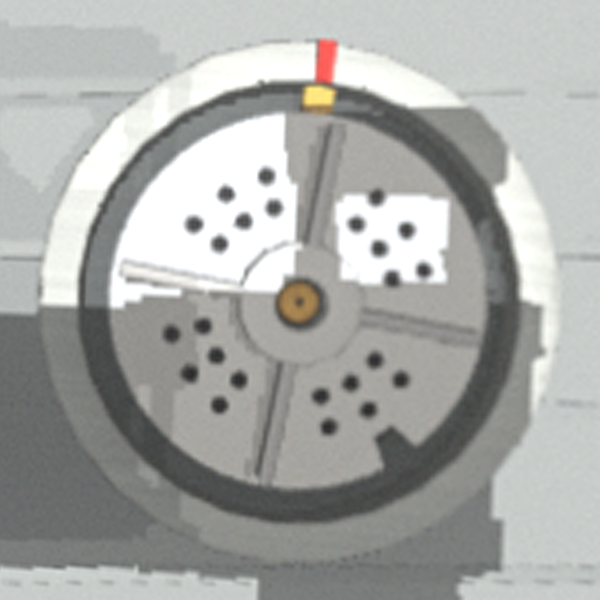

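The star has not moved: the notch is still at (400,450) and the pin lug at (319,98). So the finger passed over the ribs without touching them. I'll check the heights from depth.

```bash
python3 - <<'E'
from h import *
for f in("w1.npz","w2.npz"):
    im=dict(np.load(f)); rz=im["range_z"]; v,u=np.mgrid[0:384:1,0:512:1]
    p=cv2.undistortPoints(np.stack([u,v],-1).reshape(-1,1,2).astype(float),im["intrinsics"],im["dist_coeffs"]).reshape(-1,2)
    d=rz.reshape(-1); P=np.c_[p[:,0],-p[:,1],-np.ones(len(p))]*d[:,None]; T=im["cam_to_world"]
    W=(P@T[:3,:3].T+T[:3,3])[d>0]
    rel=W[:,:2]-C; r=np.hypot(*rel.T); a=np.degrees(np.arctan2(rel[:,1],rel[:,0]))%360; z=W[:,2]*1e3
    pr=lambda n,m:print(f,n,m.sum(),np.percentile(z[m],[5,25,50,75,95]).round(1)if m.any()else"")
    pr("board",(r>.1)&(r<.13)); pr("rim",(r>.077)&(r<.085)); pr("hub",(r>.012)&(r<.018))
    for k in(78,168,258,348): pr(f"rib{k}",(r>.03)&(r<.055)&(abs((a-k+180)%360-180)*r<.0015*57.3)); pr(f"plate{k+22}",(r>.03)&(r<.055)&(abs((a-k-22+180)%360-180)<12))
E
```

```text
w1.npz board 14677 [-1.800e+00 -8.000e-01  2.000e-01  4.155e+02  4.384e+02]
w1.npz rim 7053 [ 40.6  42.2 421.6 424.4 438.3]
w1.npz hub 308 [45.8 46.7 47.4 48.  48.8]
w1.npz rib78 258 [ 49.3 412.4 414.6 415.8 416.6]
w1.npz plate100 1319 [ 36.9 412.1 414.5 415.7 416.7]
w1.npz rib168 620 [ 42.8 338.  350.1 360.6 369.3]
w1.npz plate190 600 [ 33.9  35.2 377.3 378.  378.8]
w1.npz rib258 38 [43.9 44.6 45.3 45.8 46.5]
w1.npz plate280 210 [31.8 32.8 33.3 33.9 34.8]
w1.npz rib348 50 [42.4 44.9 46.7 47.4 48.7]
w1.npz plate370 235 [34.4 35.5 36.1 36.6 37.4]
w2.npz board 11896 [-2.  -1.1 -0.5  0.1  1. ]
w2.npz rim 5661 [ 40.4  41.4 357.9 362.8 368.3]
w2.npz hub 7878 [360.6 377.8 380.9 387.2 397. ]
w2.npz rib78 913 [ 50.8 383.  389.7 395.2 398.6]
w2.npz plate100 2584 [ 37.3 370.8 373.6 375.4 381.1]
w2.npz rib168 51 [34.4 36.6 45.8 47.1 48. ]
w2.npz plate190 305 [33.  33.9 34.5 35.  36. ]
w2.npz rib258 189 [ 44.1  45.9 380.4 381.  381.6]
w2.npz plate280 6230 [373.6 384.8 392.4 396.8 399.5]
w2.npz rib348 70 [ 45.2  46.4  47.2 336.6 348.8]
w2.npz plate370 548 [ 34.9  36.1  37.5 336.2 337.1]
```

```bash
python3 - <<'E'
from h import *
arm.move_ptp(pt(38,0.09),ori(38))
s=arm.move_straight(pt(38,0.041),max_speed=0.06,frame=ori(38),stop_force=4); o=readout.get_obs(); print(s,o["tcp_pos"].round(4),o["ee_rot"].round(2),o["finger_gap"])
for t in (48,58,68,78):
    s=arm.move_straight(pt(t,0.041),max_speed=0.03,frame=ori(t),stop_force=10)
    o=readout.get_obs(); print(t,s,round(o["clock"],2),o["ft_force"].round(1),o["tcp_pos"].round(4),np.round(pt(t,.041),4))
im=eyes.get_image("wrist"); t=eyes.get_image("scene"); np.savez("w3.npz",**im)
a=cv2.resize(im["color"],(400,300)); b=cv2.resize(t["color"][150:246,185:313],(400,300),interpolation=cv2.INTER_CUBIC)
cv2.imwrite("pics/w3.png",np.hstack([a,b]))
E
```

```text
False [0.588  0.0076 0.0414] [ 3.14 -0.    0.66] 0.0007622914661428147
48 False 17.94 [-0.6 -0.1 -0.1] [0.5828 0.0132 0.0414] [0.5824 0.0132 0.041 ]
58 False 18.35 [-0.1  0.8  0.4] [0.5766 0.0176 0.0412] [0.5763 0.0178 0.041 ]
68 False 18.76 [-0.1  0.1  0.1] [0.5697 0.0211 0.0411] [0.5695 0.0213 0.041 ]
78 False 19.17 [0.1 0.8 0. ] [0.5624 0.0234 0.0411] [0.5621 0.0235 0.041 ]
```

View pics/w3.png

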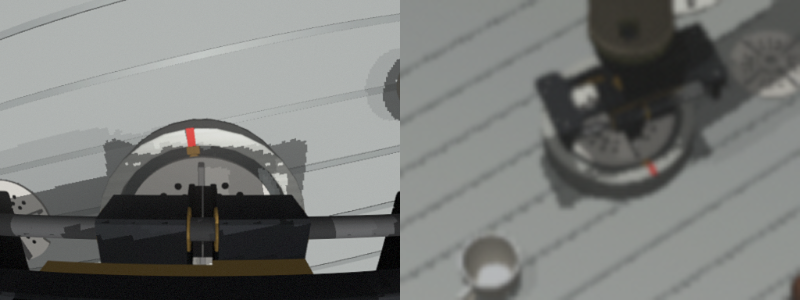

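```bash
python3 - <<'E'
from h import *
tc={"w1.npz":([0.50008,-0.018865,0.29979],90.1),"w3.npz":([0.5624,0.0234,0.0411],78)}
for f,(t,yaw) in tc.items():
    im=dict(np.load(f)); T=im["cam_to_world"]; t=np.array(t)
    for dz in(0,.019,.04):
        pc=(np.linalg.inv(T)@np.r_[t+[0,0,dz],1])[:3]*[1,-1,-1]; q=cv2.projectPoints(pc[None],np.zeros(3),np.zeros(3),im["intrinsics"],im["dist_coeffs"])[0].ravel(); print(f,"tcp+",dz,q.round(1),"depth",pc[2].round(3))
    print("rows 225-300 step 6, cols 236-290 step 4; tool-frame height of points above TCP (mm)")
    for v in range(220,300,6):
        print(v,[ (lambda w:None if np.isnan(w[2]) else int(round((w[2]-t[2])*1e3)))(world(im,u,v,d=im["range_z"][v,u] or np.nan)) for u in range(228,292,4)])
E
```

```text
w1.npz tcp+ 0 [258.8 232.5] depth 0.205
w1.npz tcp+ 0.019 [258.8 245.3] depth 0.187
w1.npz tcp+ 0.04 [258.8 262.7] depth 0.167
rows 225-300 step 6, cols 236-290 step 4; tool-frame height of points above TCP (mm)
220 [-299, -299, -299, -300, -298, -299, -299, -300, -299, -298, -298, -300, -299, -260, -259, -256]
226 [-299, -300, -301, -300, -303, -301, -298, -303, -300, -301, -300, -300, -300, -300, -300, -300]
232 [-299, -299, -301, -301, -300, -300, -301, -300, -300, -302, -301, -300, -301, -300, -301, -301]
238 [-301, -300, -299, -302, 32, 32, 28, 28, 29, 29, 29, 32, 33, -300, -299, -301]
244 [-301, -301, -301, -300, 39, 39, 36, 36, 36, 37, 37, 40, 41, -302, -299, -301]
250 [104, 104, 104, 105, 47, 48, 44, 46, 44, 44, 44, 47, 104, 104, 104, 104]
256 [108, 108, 107, 108, 54, 52, 50, 51, 51, 50, 51, 54, 104, 108, 109, 108]
262 [112, 111, 111, 112, 61, 57, 57, 57, 55, 57, 57, 61, 105, 112, 112, 111]
268 [115, 115, 114, 114, 111, 63, 62, 63, 54, 63, 63, 65, 113, 115, 115, 115]
274 [118, 119, 117, 115, 112, 66, 68, 68, 67, 68, 68, 71, 115, 119, 119, 119]
280 [121, 121, 122, 117, 113, 11
[... 888 characters left out ...]
, 47, 45, 44, 44, 45, 44, 47, 104, 105, 104, 105]
256 [108, 109, 109, 109, 53, 52, 52, 51, 51, 51, 51, 54, 103, 109, 109, 108]
262 [112, 112, 111, 112, 60, 57, 58, 56, 54, 57, 57, 60, 104, 111, 112, 112]
268 [115, 116, 115, 114, 111, 63, 63, 63, 55, 63, 63, 66, 113, 114, 117, 116]
274 [118, 118, 118, 115, 112, 67, 69, 67, 68, 67, 67, 70, 115, 118, 119, 118]
280 [119, 120, 121, 117, 113, 113, 113, 112, 113, 113, 112, 114, 116, 121, 121, 121]
286 [121, 122, 123, 117, 114, 115, 114, 114, 116, 115, 114, 114, 118, 123, 122, 121]
292 [122, 123, 122, 119, 116, 116, 116, 115, None, 115, 115, 116, 119, 123, 122, 124]
298 [122, 123, 123, 119, 117, 117, 117, 116, 116, 116, 116, 116, 120, 123, 123, 122]
```

```bash
python3 - <<'E'
from h import *
im=dict(np.load("w3.npz")); cv2.imwrite("pics/w3c.png",cv2.resize(cv2.convertScaleAbs(im["color"][170:310,165:350],alpha=1.8,beta=20),(740,560),interpolation=cv2.INTER_CUBIC))
E
```

```text
(no output)
```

View pics/w3c.png

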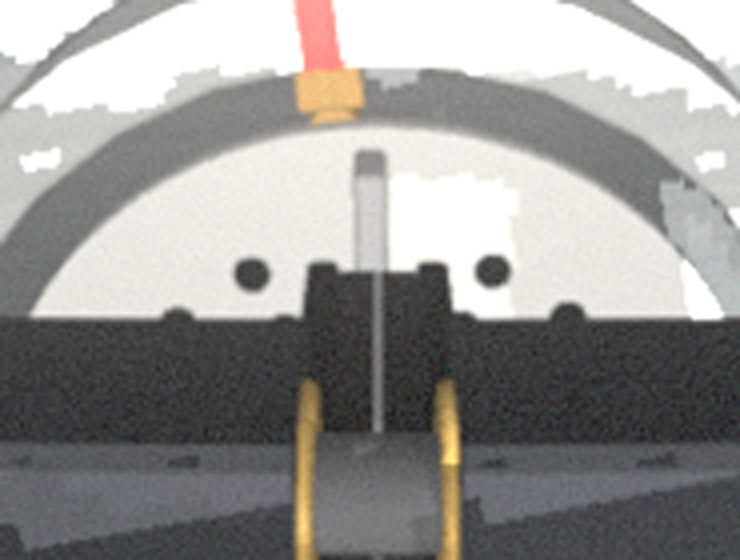

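The wrist depth shows why the finger swept over the ribs. The visible fingertips end well above the reported TCP (front edge about 26 mm up, row 236), although the heights of rim, ribs and board agree with the description. I'll measure the true tip height with a gentle touch on the fixed rinser rim, whose top is at 42 mm.

```bash
python3 - <<'E'
from h import *
o=readout.get_obs(); arm.move_straight([*o["tcp_pos"][:2],0.09],max_speed=0.15)
arm.move_ptp(pt(20,0.075,0.081),ori(20))
s=arm.move_straight(pt(20,0.005,0.081),max_speed=0.03,frame=ori(20),stop_force=4)
o=readout.get_obs(); print(s,o["tcp_pos"].round(4),o["ft_force"].round(1),o["clock"])
arm.move_straight(pt(20,0.075,0.081),max_speed=0.15)
E
```

```text
True [0.6291 0.0082 0.013 ] [-0.6 -0.6  5.7] 22.4
```

The true tips are about 28.5 mm above the reported TCP. The contact at TCP z = 0.013 on the 42 mm rim agrees with the camera. I'll repeat the push with that offset.

```bash
echo 'OFF=0.0285   # real fingertip is this far above the reported TCP' >> h.py; python3 - <<'E'
from h import *
Z=0.0425-OFF
arm.move_ptp(pt(38,0.055),ori(38))
print("down",arm.move_straight(pt(38,Z),max_speed=0.06,frame=ori(38),stop_force=4))
for t in list(range(50,182,12))+[182]:
    s=arm.move_straight(pt(t,Z),max_speed=0.04,frame=ori(t),stop_force=10)
    o=readout.get_obs(); print(t,s,round(o["clock"],2),o["ft_force"].round(1))
    if s: break
arm.move_straight(pt(t-6,Z),max_speed=0.04,frame=ori(t-6))
arm.move_straight(pt(t-6,0.06),max_speed=0.15)
arm.move_ptp([C[0]+.03,C[1],0.22],ori(t-6))
im=eyes.get_image("wrist"); np.savez("w4.npz",**im)
o=ortho(im,C,0.042); cv2.imwrite("pics/o4.png",cv2.convertScaleAbs(o,alpha=1.2)); print(readout.get_obs()["clock"])
E
```

```text
down False
50 False 24.55 [-0.4 -0.7  0.9]
62 False 24.93 [ 0.5 -0.2 -0. ]
74 False 25.32 [-0.3 -0.1 -0.1]
86 False 25.7 [-0.9  0.7 -0.6]
98 False 26.08 [0.8 0.8 0.3]
110 False 26.47 [-1.1  0.2 -0.5]
122 False 26.85 [-0.9 -0.5 -0.3]
134 False 27.23 [ 0.2 -0.2  0.1]
146 False 27.62 [-0.8 -0.2 -0.1]
158 False 28.0 [-0.1 -0.4 -0.5]
170 False 28.38 [ 1.3  0.2 -0.2]
182 False 28.77 [ 0.2  0.3 -0.3]
30.2833
```

View pics/o4.png

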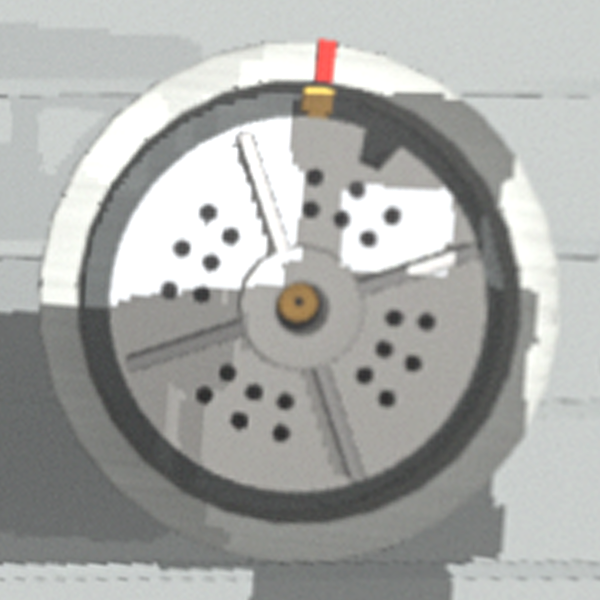

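The star turned: the notch is now at (380,145), about 63°, and the pin at (319,98), 84.4°. About 21° remain, so I'll finish slowly with a force stop.

```bash
python3 - <<'E'
from h import *
Z=0.0425-OFF
arm.move_ptp(pt(172,0.055),ori(172))
print("down",arm.move_straight(pt(172,Z),max_speed=0.08,frame=ori(172),stop_force=4))
for t,v in((183,.04),(196,.03),(201,.012),(205,.01),(208,.01)):
    s=arm.move_straight(pt(t,Z),max_speed=v,frame=ori(t),stop_force=5)
    o=readout.get_obs(); p=o["tcp_pos"]; th=np.degrees(np.arctan2(p[1]-C[1],p[0]-C[0]))%360
    print(t,s,round(th,1),round(o["clock"],2),o["ft_force"].round(1))
    if s: break
arm.move_straight(pt(th-6,Z),max_speed=0.04,frame=ori(th-6))
arm.move_straight(pt(th-6,0.06),max_speed=0.15)
arm.move_ptp([C[0]+.03,C[1],0.22],ori(176))
im=eyes.get_image("wrist"); np.savez("w5.npz",**im)
v,u=np.mgrid[0:384,0:512]; q=cv2.undistortPoints(np.stack([u,v],-1).reshape(-1,1,2).astype(float),im["intrinsics"],np.array(im["dist_coeffs"],float)).reshape(-1,2)
d=im["range_z"].reshape(-1); T=np.array(im["cam_to_world"]); W=((np.c_[q[:,0],-q[:,1],-np.ones(len(q))]*d[:,None])@T[:3,:3].T+T[:3,3])[d>0]
r=np.hypot(*(W[:,:2]-C).T); m=(r>.026)&(r<.058)&(W[:,2]>.03)&(W[:,2]<.042); A=np.c_[W[m,:2]-C,np.ones(m.sum())]
k=np.linalg.lstsq(A,W[m,2],rcond=None)[0]; print("plate tilt",k[:2].round(3),"z",k[2].round(4),m.sum())
for n,mm in(("rim",(r>.077)&(r<.085)),("hub",(r>.012)&(r<.019))): z=W[mm&(W[:,2]<.06),2]; print(n,np.median(z).round(4))
o=ortho(im,C,0.042); cv2.imwrite("pics/o5.png",cv2.convertScaleAbs(o,alpha=1.2)); print(readout.get_obs()["clock"])
E
```

```text
down False
183 False 183.0 32.05 [-0.1 -0.2  0.5]
196 False 195.6 32.53 [-0.1 -0.   0.6]
201 False 200.7 33.0 [-0.7  0.7  0.3]
205 False 204.7 33.46 [-1.6  1.3 -0.3]
208 True 205.6 33.76 [-0.8  2.   2.3]
plate tilt [ 0.003 -0.001] z 0.0341 6091
rim 0.0414
hub 0.0461
35.3
```

View pics/o5.png

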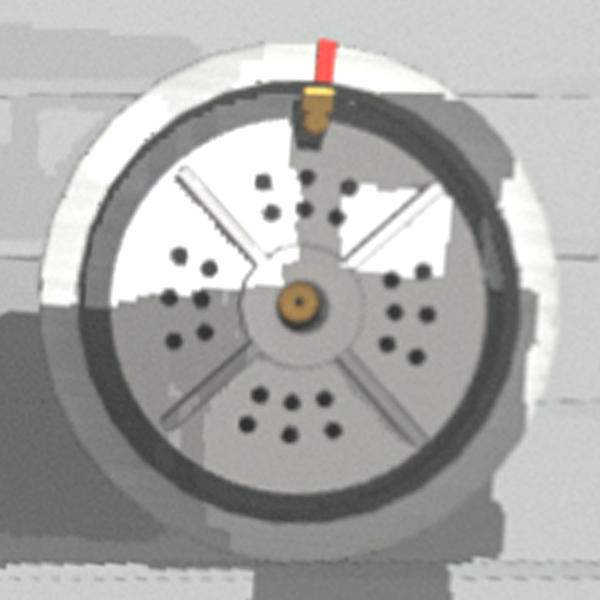

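The pin (315,118) is now inside the notch at (310,125). The plate is level (tilt about 0.003 rad), its top near 34 mm and the hub at 46 mm, so it has dropped onto the ring but is not home yet. Now I press on the hub.

```bash
python3 - <<'E'
from h import *
arm.move_ptp([*C,0.04],ori(176))
s=arm.move_straight([*C,0.004],max_speed=0.02,frame=ori(176),stop_force=32)
o=readout.get_obs(); print(s,o["tcp_pos"].round(4),o["ft_force"].round(1),round(o["clock"],2))
arm.wait(0.3); o=readout.get_obs(); print(o["tcp_pos"].round(4),o["ft_force"].round(1))
arm.move_straight([*C,0.06],max_speed=0.12)
arm.move_ptp([C[0]+.03,C[1],0.22],ori(176))
im=eyes.get_image("wrist")
v,u=np.mgrid[0:384,0:512]; q=cv2.undistortPoints(np.stack([u,v],-1).reshape(-1,1,2).astype(float),im["intrinsics"],np.array(im["dist_coeffs"],float)).reshape(-1,2)
d=im["range_z"].reshape(-1); T=np.array(im["cam_to_world"]); W=((np.c_[q[:,0],-q[:,1],-np.ones(len(q))]*d[:,None])@T[:3,:3].T+T[:3,3])[d>0]
r=np.hypot(*(W[:,:2]-C).T); m=(r>.026)&(r<.058)&(W[:,2]>.024)&(W[:,2]<.037); A=np.c_[W[m,:2]-C,np.ones(m.sum())]
k=np.linalg.lstsq(A,W[m,2],rcond=None)[0]; print("plate tilt",k[:2].round(3),"z",k[2].round(4),m.sum())
for n,mm in(("rim",(r>.077)&(r<.085)),("hub",(r>.012)&(r<.019))): z=W[mm&(W[:,2]<.06),2]; print(n,np.median(z).round(4))
o=ortho(im,C,0.042); cv2.imwrite("pics/o6.png",cv2.convertScaleAbs(o,alpha=1.2)); print(readout.get_obs()["clock"])
E
```

```text
True [ 0.5531 -0.0195  0.0128] [-2.8 -0.5  9.9] 37.37
[ 0.5531 -0.0195  0.0128] [-3.3 -0.3 10.5]
plate tilt [ 0.003 -0.001] z 0.0294 5942
rim 0.0414
hub 0.0414
38.9583
```

View pics/o6.png

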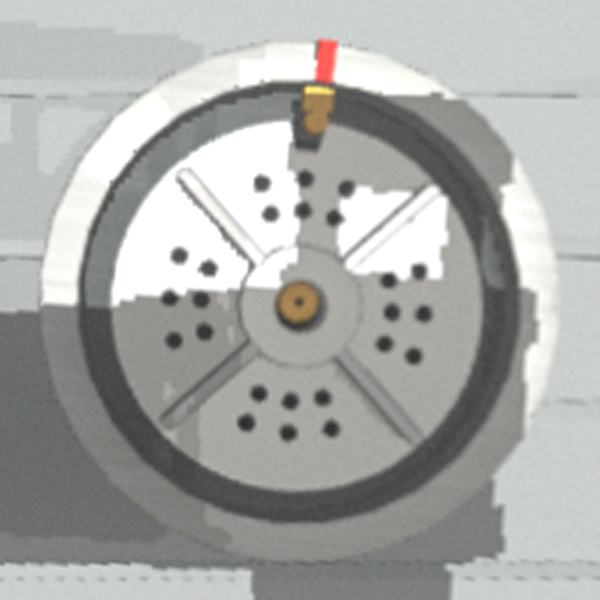

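The hub and rim both read 41.4 mm, the plate is level, and the pin is still in the notch at (315,118). The star is home and the gripper is clear, so I'm handing in.

```bash
python3 -c "
from h import *
job.hand_in(); print(readout.get_obs()['clock'])"
```

```text
the job is handed in; nothing more can be done
the job is handed in; nothing more can be done
```

The star grate is seated. I turned it about 142° counter-clockwise by a rib until the notch dropped over the pin, then pressed it home on the hub. I handed the job in at about 39 s of the 54 s allowed; no verdict is reported.

- **Before pressing:** the pin was inside the notch and the plate was level. The hub stood about 4.7 mm above the rinser's rim, so the star was resting on the rubber ring and not yet home.
- **Pressing:** the push stopped on its 32 N limit with the fingertips level with the rim.
- **After pressing:** hub and rim both measured 41.4 mm, so they are flush. Plate tilt was about 0.003 rad, the pin was still in the notch, and the gripper was clear.

**Failed first attempt:** my first sweep passed over the ribs without touching them, because the real fingertips end about 28.5 mm above the reported tool point. I measured that with a 4 N touch on the rinser's rim and corrected for it.

I did not take a final look at the cup, jug, tamper, brush, tin lid or drying rack. The only low moves were around the rinser.

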